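Put the drinks caddy and sugar canister back in order

TASK

Lay the loose steel rail back into the two forked posts of the bamboo caddy, then take the tongs off the rim of the sugar canister and hang them astride the rail near its middle, one arm on each side. Finally set the lid squarely down on the canister and only then turn its knob clockwise as far as it goes to lock it. Handle everything gently, do not push the canister about, and leave the cups, the plate and the egg cup where they stand.

Things in the scene. Friction and masses are not known exactly. Their poses are not given: they have to be found in the camera images.
- rail: loose rail: straight steel rod 12 mm in diameter with a square bamboo cap, 22 mm cube, on each end; 280 mm long over the caps, 236 mm of bare rod; 0.13 to 0.2 kg. Starts lying on the table, rod axis 11 mm up. Origin: under its middle, level with the caps' underside. x runs along the rod (both ends alike), z up
- rail_mid (a point): the middle of the rail, on the rod's axis (11 mm above rail's origin); same axes as rail
- caddy: rotating bamboo caddy; this is its fixed foot, origin at the centre of its underside, on the turning axis. On it a round tray 250 mm across, floor 30 mm above the table, rim 12 mm higher, turns on a stiff bearing (0.35 N m). Two forked posts, 14 mm thick, stand on the tray 105 mm either side of its centre
- cradle_mid (a point): point midway between the caddy's two forks, 150 mm above the table, where the rail's middle (rod axis) belongs when the rod lies in both forks. y runs from post to post (the rail's direction), z up. Fork seats 6 mm below this point; fork arms spread to a V mouth about 42 mm wide, tips 18 mm above it. The rail's caps go outside the posts, 6 mm play at each end
- tongs: sugar tongs: one rigid steel strip, 16 mm wide, 4 mm thick, bent to a narrow upside-down U 110 mm high, 46 to 48 mm over the arms, 38 to 40 between them, 32 between the tips; 0.06 to 0.1 kg. Origin: midway between the tips' lower ends. x from arm to arm (both alike), y along the strip's width, z up to the bow. Arms straight from 14 to 84 mm up; grip across both from above
- tongs_crown (a point): middle of the underside of the tongs' bow, 106 mm above tongs's origin: it rests on the canister's rim at the start, one arm inside, one outside, and on top of the rod when hung there; the bow is an arch that centres itself. Axes as tongs
- canister_rim (a point): centre of the mouth of the open stainless steel sugar canister: 110 mm outer diameter, wall 4 mm, 140 mm high, loose on the table, 1.4 kg. Level with the rim, z up along the axis. The tongs start on the rim 53 mm towards -x of this point, their x along this x
- canister: the canister itself; origin at the centre of its underside, z up
- lid: loose lid: steel disc 112 mm across, 8 mm thick, on a rubber plug 10 mm deep, 80 mm across at its foot, 90 mm above, with a bar knob on top; 0.25 to 0.4 kg. Starts on the plate, plug down. Origin: centre of the plug's underside; z up. Seated, the disc lies on the rim, so the origin is 10 mm below canister_rim; any yaw will do
- knob_grip (a point): point in the lid's bar knob on its turning axis, 38 mm above the lid's origin and 20 mm above the disc's top. The bar is 48 mm long (along this x), 13 mm wide (along this y, the way to grip it) and reaches 11 mm above this point
- lid_knob (a joint): turn of the knob against the lid: 0 unlocked, 1.2 rad locked (at the stop), growing clockwise seen from above; it stays where it is left and turns with about 0.02 N m, so that the seated lid does not turn along. A white mark on the bar points to a red dot on the lid when unlocked, to a black one when locked. Starts between 0 and 0.15
- cup_a: smoky clear acrylic cup, 68 mm across, 78 mm high, standing on the caddy's tray; origin at the centre of its underside
- cup_b: another such cup on the caddy's tray
- plate: small white melamine plate, 156 mm across, 16 mm high, on the table, the lid lying on its flat middle 5 mm above the table; origin at the centre of its underside
- egg_cup: blue ceramic egg cup, 48 mm across, 58 mm high, on the table; origin at the centre of its underside

How it is judged:
By the outcome, as a careful person would: the job done as asked, in the order asked, and still so for the second after the job is handed in, with the robot touching nothing.
It also fails if it takes over 72 s, if anything falls off the work surface, if the arm or the gripper's body presses on something with over 40 N, if the wrist force passes 120 N, or if a joint passes its speed limit or range.

ROBOT

A 6-joint arm with a two-finger parallel gripper is mounted at the origin on the work surface. World frame = base frame: x ahead of the robot, y to its left, z up, the work surface at z = 0. Lengths are in mm, angles in rad, forces in N, time in s.
With the tool pointing down it reaches from about 325 to 850 mm from the base axis. Payload 15.5 kg.
Tool frame: the origin (TCP) lies midway between the tips of the shut fingers; the grasp point (between the pads) lies r.grip_depth behind it (r.grip_depth is the distance from the TCP to the grasp point, in mm); z points along the fingers, y is the direction in which the jaws open and shut (so a half turn about z gives the same grasp; the last joint's range is limited). The gripper opens to 91 mm and grips with 3 to 60 N. Pads are 32 mm wide; open, the fingers measure 118 mm over their backs; the gripper's body (76 mm by 178 mm) begins 60 mm behind the grasp point.
Start: joints at [1.131, 0.494, 1.345, -0, 1.302, -0.096], TCP at [211.251, 588.217, 213.915] pointing down, gripper open.
Joint ranges: [-2.91, 2.91], [-0.82, 2.16], [0.22, 2.67], [-1.22, 4.37], [0.12, 2.79], [-3.08, 3.08]. Speed limits (rad/s): [1.89, 1.89, 2.57, 3.01, 3.01, 3.01].

INTERFACE

Orientations are given as a rotation vector (axis times angle).
In Python, from bench import r, vision, ticket gives the robot as it stands.
- The arm moves only by the tool play_rows, never from a script. Its argument "deltas" is a list of rows, each a list of 2 entries, a list of its own where there are three numbers: the shift along the world's x, y, z in m, then the turn about the world's z in degrees. A call has 1 to 10 rows; each row is the pose to reach, as a shift and turn from the pose commanded when the call began; what a row does not reach only later rows make up. A row lasts 1/8 s, in which the tool goes at most 62.5 mm and 10.7 degrees, less where a joint would pass 70% of its speed; a pose out of reach is approached as far as the arm can. A call with a gripper value outside its range is refused whole. "claw" is the gripper's target within -1 to 1 (fully open at 1, half-way at 0, shut at -1), set as the call begins (left out, the last holds). The fingers move at their own pace and stop on an object; "force" is the grip in N (left out, the last holds). Time passes only in rows, so rows that repeat a pose let the fingers close. It gives the time, the measured TCP pose, the force and the opening at its end, in the units of the state.
- r.observe(): the state, without advancing time (a new reading comes with each control period).
- vision.read_camera(name): name is "scene" or "top"; returns the picture (384x512x3 uint8, blue, green, red); there is no depth.
- vision.calibration(name): a dict with "fov_y" (degrees; the focal length in pixels is half the picture's height over the tangent of half this angle, whatever the lens; pixels are square), "cx", "cy" (the principal point, pixels), "position" and "attitude" of the camera in the world. Camera axes: x right, y up, looking along -z (the intrinsics and any distortion apply to the point x, -y, -z); pixel columns grow to the right and rows downward; lengths in mm; the calibration is good to about 2 mm. A picture is of the moment at which its call begins. calibration takes no time and is no camera call.
- ticket.close_job(): hands the job in, once; it reports no verdict.
Trained networks look in the newest picture that a camera, given by its name, has taken for a name from the list of things; names that differ only in an ending like _2 or _b are one class to them, and where a whole thing is asked for, a point or a joint stands for the part that bears it (a point fixed in the world has none). Each returns a list of dicts, best first, with "conf" (0 to 1); they miss things now and then, are a little off and sometimes report something else, mostly with a low value. They report only what shows in the picture. A call takes as long as a camera call.
- vision.search_frame(camera, label): "position" ([x, y, z] in mm, in the coordinates of the camera as it stood for that picture, good to about 4 mm: the middle of the surface that is visible of it).
The state is a dict: "time": time; "joint_positions": joint angles; "qvel": joint speeds; "joint_torque": joint torques, N m; "tool_pos": TCP position; "tcp_rot": TCP orientation; "wrist_force": force on the tool from outside, world axes, zero at the start; "moment": the same for the moment, N m; "opening": finger opening in mm.
Only numpy, scipy, OpenCV 4.12 (cv2) and the standard library are available. Lean on these libraries where they do the work, as an engineer would, in place of code of your own. Each camera call takes 0.05 s, during which the arm holds its last target. There are 200 camera calls.

## Working session

There is one attempt and no reset: what is moved stays moved. The work goes in short steps, Python scripts to look and compute and a tool call to move; the robot and the scene stay as the last step left them, time stands still between calls to the robot, and variables do not carry over. Pictures are saved under pics/ and viewed, about 8 in all and at most 12, crops included, and the job is handed in when it is done.

Besides the shell and the picture viewer there is one more tool, called after ">>>" as name(argument=value, ...), one argument or row to a line, values as JSON. play_rows: Moves the arm, as the interface text tells. Its arguments: {"type":"object","properties":{"deltas":{"type":"array","items":{"type":"array"}},"claw":{"type":"number"},"force":{"type":"number"}},"required":["deltas"]}

```bash
ls; mkdir -p pics; cat > h.py <<'E'
import numpy as np, cv2
from bench import r, vision, ticket
from scipy.spatial.transform import Rotation as R
def cam(n):
    c=vision.calibration(n); f=192/np.tan(np.radians(c['fov_y'])/2)
    a=np.array(c['attitude'],float)
    M=a if a.shape==(3,3) else (R.from_rotvec(a).as_matrix() if a.size==3 else R.from_quat(a).as_matrix())
    return c,f,M,np.array(c['position'],float)
def px2w(n,u,v,z):
    c,f,M,p=cam(n)
    d=M@np.array([(u-c['cx'])/f,-(v-c['cy'])/f,-1.])
    return p+d*(z-p[2])/d[2]
def w2px(n,P):
    c,f,M,p=cam(n); q=M.T@(np.array(P,float)-p)
    return np.array([c['cx']+f*q[0]/-q[2], c['cy']-f*q[1]/-q[2]])
def find(n,l,k=2):
    c,f,M,p=cam(n)
    return [(round(d['conf'],2),np.round(M@np.array(d['position'])+p,0)) for d in vision.search_frame(n,l)[:k]]
E
python3 - <<'E'
from h import *
for n in('scene','top'):
    print(n,vision.calibration(n)); cv2.imwrite(f'pics/{n}0.png',vision.read_camera(n))
    for l in ['rail','caddy','tongs','canister','lid','knob_grip','cup_a','plate','egg_cup']: print(l,find(n,l))
print(r.observe(),r.grip_depth)
E
```

```text
pics
scene {'fov_y': 43.17017435103496, 'cx': 250.00159791643324, 'cy': 182.45078568535803, 'position': array([ 922.82674762, -481.68851634,  956.29162612]), 'attitude': array([0.59304504, 0.19249768, 0.63382134])}
rail [(0.82, array([ 568., -275.,   17.]))]
caddy [(0.67, array([627., 226.,  28.]))]
tongs [(0.78, array([600., -73., 116.]))]
canister [(0.57, array([641., -70.,  81.])), (0.57, array([702., 244.,  83.]))]
lid [(0.97, array([ 446., -132.,   24.])), (0.2, array([625., 230.,  31.]))]
knob_grip [(0.53, array([ 449., -132.,   49.])), (0.31, array([ 454., -131.,   14.]))]
cup_a [(0.78, array([546., 261.,  87.]))]
plate [(0.78, array([ 453., -131.,   13.])), (0.31, array([601., -74., 112.]))]
egg_cup [(0.67, array([450.,  60.,  39.]))]
top {'fov_y': 51.1608916109224, 'cx': 246.8134994290606, 'cy': 193.42822949039444, 'position': array([411.15797603,  13.41615007, 955.44471361]), 'attitude': array([ 0.13459491, -0.16883338, -1.54764453])}
rail [(0.8, array([ 554., -275.,   15.]))]
caddy [(0.95, array([625., 253.,  29.])), (0.39, array([ 443., -121.,   13.]))]
tongs [(0.55, arra
[... 421 characters left out ...]
8., 140.]))]
{'time': 1.0, 'joint_positions': array([ 1.13050617e+00,  4.93605665e-01,  1.34548860e+00,  2.37121951e-05,
        1.30251511e+00, -9.54840569e-02]), 'qvel': array([ 0.00115376, -0.00121175,  0.00117683,  0.00086206,  0.00179373,
       -0.00075875]), 'joint_torque': array([ 2.46159339e-03, -8.78673220e+01, -3.82268107e+01,  7.11053540e-02,
        4.32601897e-02, -3.35834170e-05]), 'tool_pos': array([211.24004274, 588.22282711, 213.91531067]), 'tcp_rot': array([-5.38946252e-01, -3.09499192e+00,  1.58272159e-05]), 'wrist_force': array([-1.57241482e-01,  4.61198228e-04,  5.69168530e-01]), 'moment': array([ 0.00776775,  0.02725162, -0.02873708]), 'opening': 91.2847739381627} 18.8
```

```bash
python3 - <<'E'
import cv2
for n in('scene','top'):
    cv2.imwrite(f'pics/{n}0b.png',cv2.resize(cv2.imread(f'pics/{n}0.png'),(800,600),interpolation=cv2.INTER_CUBIC))
E
```

```text
(no output)
```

View pics/scene0b.png

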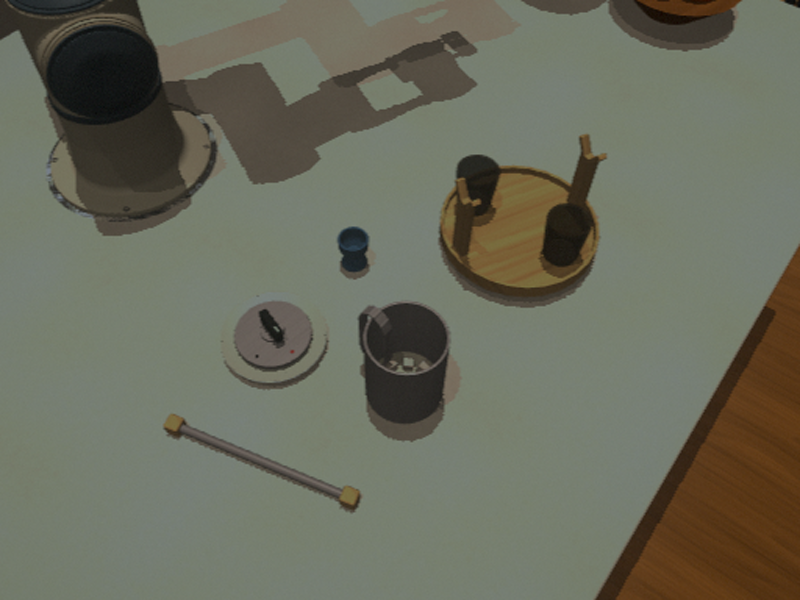

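View pics/top0b.png

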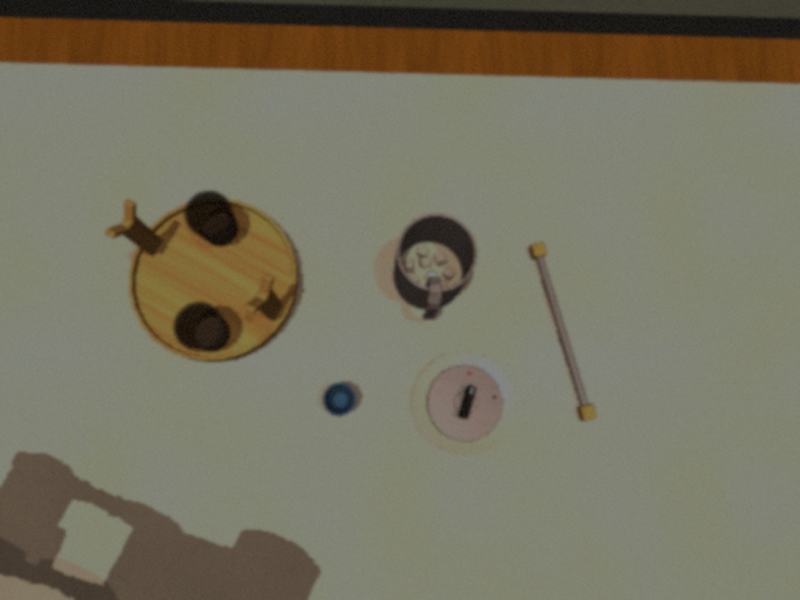

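```bash
python3 - <<'E'
import cv2,numpy as np
t=cv2.imread('pics/top0.png');s=cv2.imread('pics/scene0.png')
def c(i,x,y): # 100x75 px -> 400x300 each
    return cv2.convertScaleAbs(cv2.resize(i[y:y+75,x:x+100],(400,300),interpolation=cv2.INTER_CUBIC),alpha=1.6)
m=np.vstack([np.hstack([c(t,60,123),c(t,105,163)]),np.hstack([c(t,235,133),c(s,285,83)])])
cv2.imwrite('pics/m1.png',m)
m=np.vstack([np.hstack([c(t,255,220),c(t,310,150)]),np.hstack([c(t,340,220),c(s,222,185)])])
cv2.imwrite('pics/m2.png',m)
from h import *
k=1.5625
for n,pts in {'top':[(538,249,22),(587,411,22),(465,403,23),(437,253,140),(128,204,168),(112,232,168),(268,283,168),(250,313,168),(340,398,58),(214,279,42)],
 'scene':[(174,422,15),(349,494,15),(273,333,23),(406,339,140),(461,182,168),(478,202,168),(585,140,168),(602,156,168)]}.items():
    for u,v,z in pts: print(n,(u,v,z),px2w(n,u/k,v/k,z).round(1))
E
```

```text
top (538, 249, 22) [ 683.5 -240.9   22. ]
top (587, 411, 22) [ 436.5 -306.    22. ]
top (465, 403, 23) [ 445.2 -125.    23. ]
top (437, 253, 140) [640.4 -71.5 140. ]
top (128, 204, 168) [689.9 336.4 168. ]
top (112, 232, 168) [651.4 353.4 168. ]
top (268, 283, 168) [587.9 148.7 168. ]
top (250, 313, 168) [548.4 169.4 168. ]
top (340, 398, 58) [448.   57.6  58. ]
top (214, 279, 42) [620.6 250.6  42. ]
scene (174, 422, 15) [ 433.2 -308.    15. ]
scene (349, 494, 15) [ 682.1 -241.6   15. ]
scene (273, 333, 23) [ 447.6 -126.3   23. ]
scene (406, 339, 140) [645.  -75.7 140. ]
scene (461, 182, 168) [562.1 163.7 168. ]
scene (478, 202, 168) [601.7 147.2 168. ]
scene (585, 140, 168) [659.4 344.8 168. ]
scene (602, 156, 168) [694.9 331.  168. ]
```

View pics/m1.png

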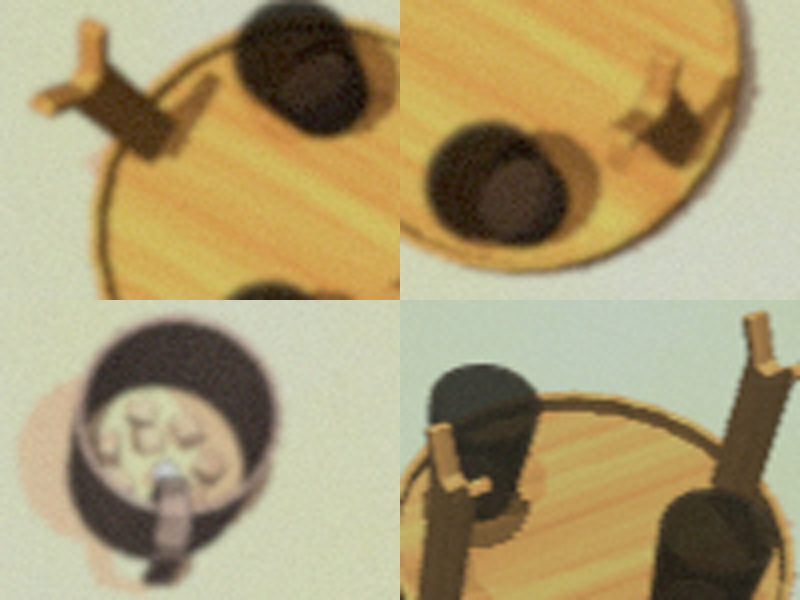

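View pics/m2.png

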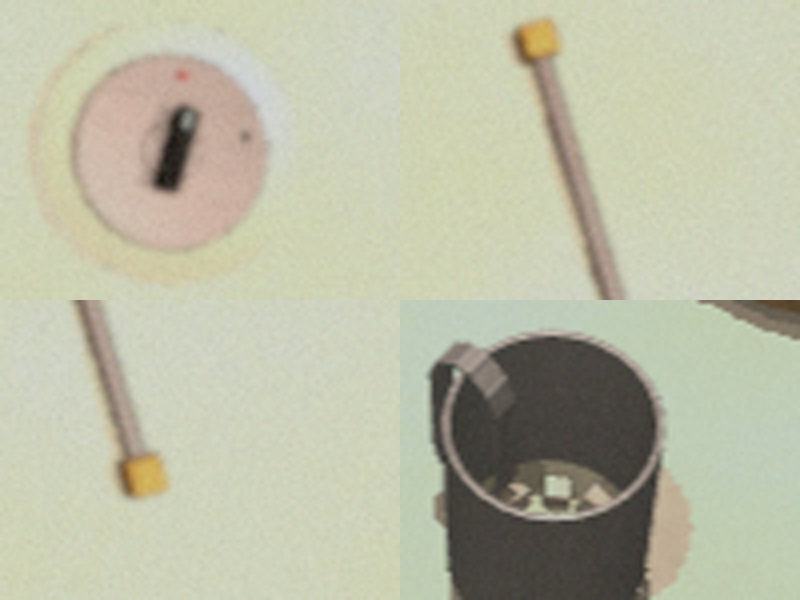

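```bash
cat >> h.py <<'E'
from scipy.optimize import minimize
from scipy.ndimage import map_coordinates
def proj(n,P):
    c,f,M,p=cam(n); q=(np.asarray(P,float)-p)@M
    return np.c_[c['cx']-f*q[:,0]/q[:,2], c['cy']+f*q[:,1]/q[:,2]]
def circ(img,n,x0,y0,z,Rr,d=4,mask=None):
    g=cv2.GaussianBlur(img.astype(np.float32),(0,0),1.0)
    if g.ndim==2: g=g[...,None]
    a=np.linspace(0,2*np.pi,180,endpoint=False)
    if mask is not None: a=a[mask(a)]
    def cost(v):
        s=0
        def smp(rr):
            P=np.c_[v[0]+rr*np.cos(a),v[1]+rr*np.sin(a),np.full(a.size,z)]
            q=proj(n,P); return np.stack([map_coordinates(g[...,k],[q[:,1],q[:,0]],order=1,mode='nearest') for k in range(g.shape[2])],1)
        return -np.clip(np.linalg.norm(smp(Rr+d)-smp(Rr-d),axis=1),0,60).mean()
    best=min(((cost((x0+i,y0+j)),x0+i,y0+j) for i in range(-14,15,2) for j in range(-14,15,2)))
    o=minimize(cost,best[1:],method='Nelder-Mead',options=dict(initial_simplex=[best[1:],(best[1]+1.5,best[2]),(best[1],best[2]+1.5)]))
    return o.x.round(1),round(o.fun,1)
E
python3 - <<'E'
from h import *
for n in('top','scene'):
    im=cv2.imread(f'pics/{n}0.png')
    print(n,'can',circ(im,n,642,-73,140,55),'lid',circ(im,n,446,-125,23,56),'tray',circ(im,n,622,250,42,125),'egg',circ(im,n,448,58,58,24),'plate',circ(im,n,447,-126,16,78))
    print('traybot',circ(im,n,622,250,30,125))
E
```

```text
Traceback (most recent call last):
  File "h.py", line 36, in circ
    o=minimize(cost,best[1:],method='Nelder-Mead',options=dict(initial_simplex=[best[1:],(best[1]+1.5,best[2]),(best[1],best[2]+1.5)]))
  File "h.py", line 34, in cost
    return -np.clip(np.linalg.norm(smp(Rr+d)-smp(Rr-d),axis=1),0,60).mean()
                                   ~~~^^^^^^
  File "h.py", line 33, in smp
    q=proj(n,P); return np.stack([map_coordinates(g[...,k],[q[:,1],q[:,0]],order=1,mode='nearest') for k in range(g.shape[2])],1)
  File "h.py", line 22, in proj
    c,f,M,p=cam(n); q=(np.asarray(P,float)-p)@M
            ~~~^^^
  File "h.py", line 5, in cam
    c=vision.calibration(n); f=192/np.tan(np.radians(c['fov_y'])/2)
ValueError: time passes only in moves, steps and waits
```

```bash
sed -i 's/^def cam(n):/import functools\n@functools.cache\ndef cam(n):/' h.py
python3 - <<'E'
from h import *
for n in('top','scene'):
    im=cv2.imread(f'pics/{n}0.png')
    print(n,'can',circ(im,n,642,-73,140,55),'lid',circ(im,n,446,-125,23,56),'tray',circ(im,n,622,250,42,125),'egg',circ(im,n,448,58,58,24),'plate',circ(im,n,447,-126,16,78))
    print('traybot',circ(im,n,622,250,30,125))
E
```

```text
top can (array([643.1, -70.1]), np.float64(-55.4)) lid (array([ 446.6, -121.4]), np.float64(-22.0)) tray (array([622.6, 248.2]), np.float64(-54.2)) egg (array([448.1,  53.2]), np.float64(-60.0)) plate (array([ 448. , -119.6]), np.float64(-7.7))
traybot (array([625. , 251.6]), np.float64(-50.3))
scene can (array([640.9, -74.9]), np.float64(-52.2)) lid (array([ 449.8, -128.7]), np.float64(-41.3)) tray (array([624.7, 251.1]), np.float64(-49.1)) egg (array([445.9,  57.2]), np.float64(-51.7)) plate (array([ 455.4, -132.7]), np.float64(-28.8))
traybot (array([621.1, 259.4]), np.float64(-49.5))
```

```bash
python3 - <<'E'
from h import *
def m1(i,x,y,X,Y): return (x+X/4,y+Y/4)
T={'tongs bow':(235+172/4,133+230/4,148),'knob w':(255+189/4,220+110/4,54),'knob e':(255+166/4,220+188/4,54),'red':(255+182/4,220+76/4,23),'blk':(255+246/4,220+135/4,23),
'capA':(310+139/4,150+40/4,20),'capB':(340+146/4,220+176/4,20),'f1a':(83,128.5,168),'f1b':(70.5,148.5,168),'f2a':(172,178.5,168),'f2b':(160.5,200.5,168)}
for k,(u,v,z) in T.items(): print('top',k,px2w('top',u,v,z).round(1))
S={'tongs bow':(222+78/4,185+62/4,148),'f2a':(285+40/4,83+130/4,168),'f2b':(285+82/4,83+187/4,168),'f1a':(285+355/4,83+18/4,168),'f1b':(285+400/4,83+72/4,168)}
for k,(u,v,z) in S.items(): print('sc',k,px2w('scene',u,v,z).round(1))
# post feet / canister base checks
E
```

```text
top tongs bow [577.2 -67.2 148. ]
top knob w [ 467.3 -131.    54. ]
top knob e [ 424.1 -117.7   54. ]
top red [ 488.8 -132.1   23. ]
top blk [ 455.5 -168.9   23. ]
top capA [ 682.4 -242.5   20. ]
top capB [ 434.4 -308.5   20. ]
top f1a [694.4 334.7 168. ]
top f1b [651.3 355.8 168. ]
top f2a [593.3 148.  168. ]
top f2b [548.  168.4 168. ]
sc tongs bow [596.2 -71.4 148. ]
sc f2a [560.4 166.1 168. ]
sc f2b [601.7 145.6 168. ]
sc f1a [654.8 350.  168. ]
sc f1b [696.1 327.4 168. ]
```

>>> play_rows(
  deltas=[
    [[0.348, -0.862, -0.06], -145],
    [[0.348, -0.862, -0.06], -145],
    [[0.348, -0.862, -0.06], -145],
    [[0.348, -0.862, -0.06], -145],
    [[0.348, -0.862, -0.06], -145],
    [[0.348, -0.862, -0.06], -145],
    [[0.348, -0.862, -0.06], -145],
    [[0.348, -0.862, -0.06], -145],
    [[0.348, -0.862, -0.06], -145],
    [[0.348, -0.862, -0.06], -145],
  ],
  claw=0.3,
  force=25,
)

```text
time: 2.25
tool_pos: [445.4, 7.7, 173.8]
tcp_rot: [2.818, 1.388, 0.001]
wrist_force: [1.7, 0.4, -0.5]
opening: 59.1
```

>>> play_rows(
  deltas=[
    [[0.113, -0.283, -0.07], -37.4],
    [[0.113, -0.283, -0.07], -37.4],
    [[0.113, -0.283, -0.07], -37.4],
    [[0.113, -0.283, -0.07], -37.4],
    [[0.113, -0.283, -0.07], -37.4],
    [[0.113, -0.283, -0.07], -37.4],
    [[0.113, -0.283, -0.07], -37.4],
  ],
)

```text
time: 3.12
tool_pos: [557.4, -272.9, 103.4]
tcp_rot: [-3.113, -0.421, 0.001]
wrist_force: [0.4, -0.1, 0.4]
opening: 59.5
```

```bash
cat >> h.py <<'E'
def st():
    o=r.observe(); v=o['tcp_rot']; j=(2*np.degrees(np.arctan2(v[1],v[0]))-90+90)%180-90
    print('t',round(o['time'],2),'p',np.round(o['tool_pos'],1),'jaw',round(j,2),'tilt',round(np.pi-np.linalg.norm(v),4),'F',np.round(o['wrist_force'],1),'open',round(o['opening'],1),'q',np.round(o['joint_positions'],2))
E
python3 -c "
from h import *
st()"
```

```text
t 3.12 p [ 557.4 -272.9  103.4] jaw -74.61 tilt 0.0007 F [ 0.4 -0.1  0.4] open 59.5 q [-0.55  0.61  1.47  0.    1.06  0.75]
```

>>> play_rows(
  deltas=[
    [[0, -0.001, -0.06], 0],
    [[0, -0.001, -0.09], 0],
    [[0, -0.001, -0.09], 0],
    [[0, -0.001, -0.09], 0],
  ],
)

```text
time: 3.62
tool_pos: [558.4, -273.9, 15.3]
tcp_rot: [3.112, 0.422, 0.002]
wrist_force: [-0.6, 0.0, 0.3]
opening: 59.0
```

```bash
python3 -c "
from h import *
st()"
```

```text
t 3.62 p [ 558.4 -273.9   15.3] jaw -74.54 tilt 0.001 F [-0.6  0.   0.3] open 59.0 q [-0.55  0.73  1.53  0.    0.88  0.75]
```

>>> play_rows(
  deltas=[
    [[-0.0005, -0.001, -0.01], -0.5],
    [[-0.0005, -0.001, -0.01], -0.5],
  ],
)

```text
time: 3.88
tool_pos: [557.2, -275.1, 3.8]
tcp_rot: [3.115, 0.407, 0.0]
wrist_force: [0.4, -0.7, -0.6]
opening: 59.5
```

>>> play_rows(
  deltas=[
    [[0, 0, 0], 0],
    [[0, 0, 0], 0],
    [[0, 0, 0], 0],
    [[0, 0, 0], 0],
    [[0, 0, 0], 0],
    [[0, 0, 0], 0],
  ],
  claw=-1,
)

```text
time: 4.62
tool_pos: [557.3, -275.2, 3.7]
tcp_rot: [3.115, 0.408, 0.0]
wrist_force: [0.3, -0.2, -0.3]
opening: 11.2
```

>>> play_rows(
  deltas=[
    [[0, 0, 0.03], 0],
    [[0, 0, 0.08], 0],
    [[0, 0, 0.14], 0],
    [[0, 0, 0.2], 0],
    [[0.01, 0.05, 0.2], 7],
    [[0.02, 0.1, 0.2], 14],
    [[0.03, 0.16, 0.2], 21],
    [[0.04, 0.22, 0.2], 28],
    [[0.05, 0.28, 0.2], 35],
    [[0.055, 0.34, 0.2], 42],
  ],
)

```text
time: 5.88
tool_pos: [612.3, 66.9, 203.5]
tcp_rot: [-2.759, -1.503, 0.0]
wrist_force: [1.2, -0.2, -2.0]
opening: 11.5
```

>>> play_rows(
  deltas=[
    [[0.006, 0.06, 0], 5],
    [[0.012, 0.11, 0], 5.2],
    [[0.012, 0.15, 0], 5.2],
    [[0.012, 0.172, 0], 5.2],
    [[0.012, 0.182, 0], 5.2],
    [[0.012, 0.182, 0], 5.2],
    [[0.012, 0.182, 0], 5.2],
  ],
)

```text
time: 6.75
tool_pos: [624.4, 245.6, 203.7]
tcp_rot: [2.692, 1.619, -0.0]
wrist_force: [-0.1, -0.2, -1.1]
opening: 11.6
```

```bash
python3 - <<'E'
from h import *
st()
t=vision.read_camera('top');s=vision.read_camera('scene')
cv2.imwrite('pics/t1.png',t);cv2.imwrite('pics/s1.png',s)
a=lambda i,x,y:cv2.convertScaleAbs(cv2.resize(i[y:y+150,x:x+200],(800,600),interpolation=cv2.INTER_CUBIC),alpha=1.6)
m=np.vstack([a(t,30,70)[:300*2:2,::2],a(s,250,40)[::2,::2]])
m=np.hstack([cv2.resize(a(t,30,90),(400,300)),cv2.resize(a(s,250,50),(400,300))])
cv2.imwrite('pics/m3.png',np.hstack([cv2.resize(t[100:250,20:220],(800,600),interpolation=cv2.INTER_CUBIC)])); cv2.imwrite('pics/m4.png',cv2.convertScaleAbs(cv2.resize(s[50:200,230:430],(800,600),interpolation=cv2.INTER_CUBIC),alpha=1.5))
E
```

```text
t 6.75 p [624.4 245.6 203.7] jaw -27.95 tilt 0.0002 F [-0.1 -0.2 -1.1] open 11.6 q [ 0.29  0.57  1.23 -0.    1.34  0.77]
```

View pics/m4.png

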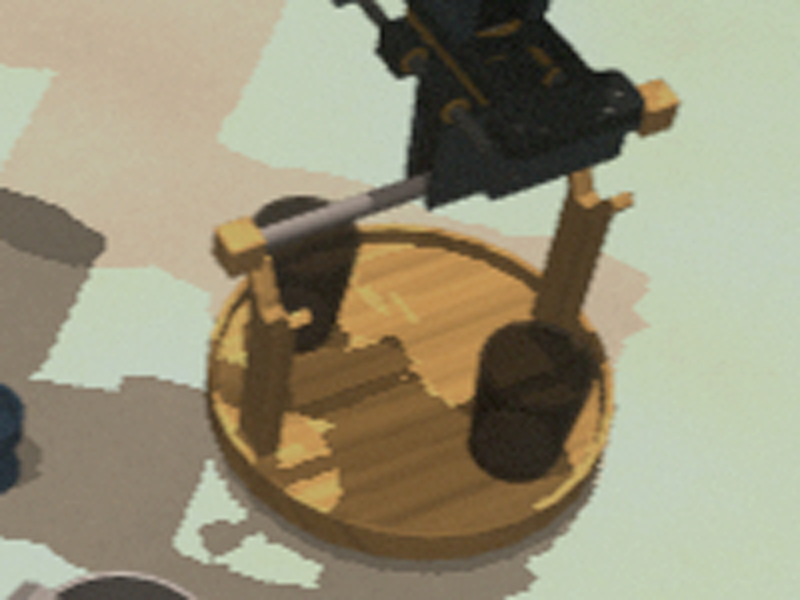

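```bash
python3 - <<'E'
from h import *
for u,v in((240,245),(658,108)): print('sc',px2w('scene',230+u/4,50+v/4,211).round(1))
th=np.radians(62.05); e=np.array([np.cos(th),np.sin(th),0]);P=np.array([624.4,245.6,211])
for k in(-129,129): print('expect',(P+k*e).round(1))
E
```

```text
sc [565.1 134.3 211. ]
sc [689.7 362.2 211. ]
expect [563.9 131.6 211. ]
expect [684.9 359.6 211. ]
```

View pics/m3.png

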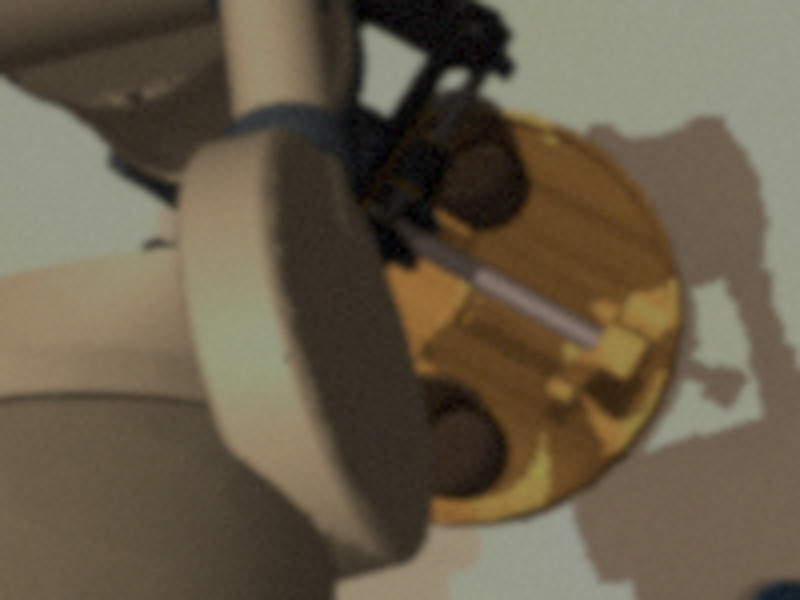

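```bash
python3 - <<'E'
from h import *
print('topcap',px2w('top',20+622/4,100+341/4,218).round(1))
for u,v in((605,310),(560,385)): print('tip',px2w('top',20+u/4,100+v/4,168).round(1))
t=cv2.imread('pics/t1.png');s=cv2.imread('pics/s1.png')
print(circ(s,'scene',624,250,42,125))
E
```

```text
topcap [568.9 132.2 218. ]
tip [595.3 149.6 168. ]
tip [556.6 169.9 168. ]
(array([625. , 251.1]), np.float64(-43.0))
```

>>> play_rows(
  deltas=[
    [[-0.0024, 0.0024, -0.015], 0.4],
    [[-0.0024, 0.0024, -0.03], 0.4],
    [[-0.0024, 0.0024, -0.042], 0.4],
    [[-0.0024, 0.0024, -0.05], 0.4],
    [[-0.0024, 0.0024, -0.053], 0.4],
    [[-0.0024, 0.0024, -0.053], 0.4],
  ],
)

```text
time: 7.6
tool_pos: [621.9, 249.3, 150.7]
tcp_rot: [-2.686, -1.63, -0.0]
wrist_force: [0.0, 0.3, -0.8]
opening: 11.8
```

```bash
python3 - <<'E'
from h import *
st()
s=vision.read_camera('scene')
cv2.imwrite('pics/m5.png',cv2.convertScaleAbs(cv2.resize(s[65:177,280:430],(800,597),interpolation=cv2.INTER_CUBIC),alpha=1.6))
E
```

```text
t 7.6 p [621.9 249.3 150.7] jaw -27.49 tilt 0.0 F [ 0.   0.3 -0.8] open 11.8 q [0.29 0.62 1.3  0.   1.23 0.77]
```

View pics/m5.png

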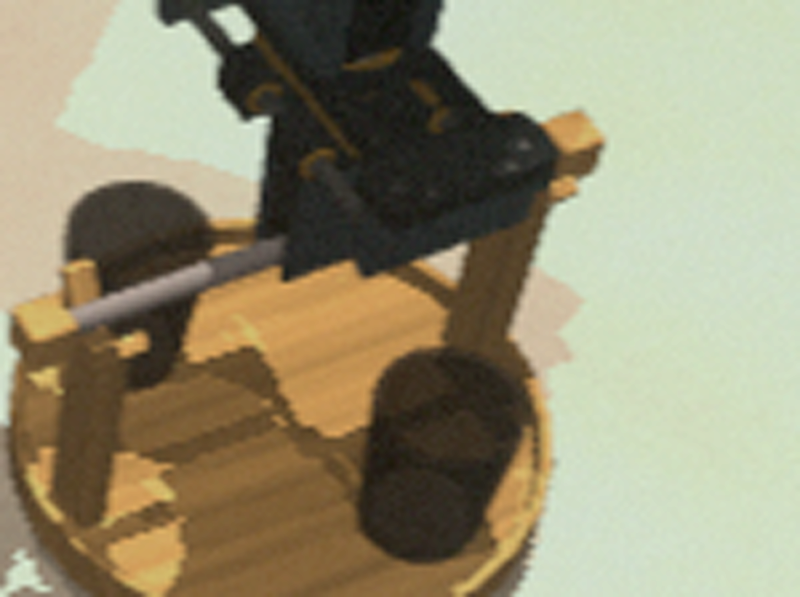

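>>> play_rows(
  deltas=[
    [[0, 0, -0.002], 0],
    [[0, 0, -0.004], 0],
    [[0, 0, -0.005], 0],
    [[0, 0, -0.005], 0],
  ],
)

```text
time: 8.15
tool_pos: [621.8, 249.3, 145.6]
tcp_rot: [-2.686, -1.63, 0.0]
wrist_force: [-0.1, -0.4, -1.4]
opening: 11.7
```

>>> play_rows(
  deltas=[
    [[0, 0, -0.001], 0],
    [[0, 0, -0.002], 0],
    [[0, 0, -0.002], 0],
  ],
)

```text
time: 8.52
tool_pos: [621.8, 249.3, 143.6]
tcp_rot: [-2.686, -1.63, 0.0]
wrist_force: [-0.5, 0.5, -1.8]
opening: 11.1
```

>>> play_rows(
  deltas=[
    [[0, 0, -0.001], 0],
    [[0, 0, -0.001], 0],
    [[0, 0, -0.0015], 0],
    [[0, 0, -0.0015], 0],
  ],
)

```text
time: 9.02
tool_pos: [622.0, 249.3, 142.6]
tcp_rot: [2.685, 1.63, 0.001]
wrist_force: [-0.9, -1.0, 4.6]
opening: 11.6
```

>>> play_rows(
  deltas=[
    [[0, 0, 0.0005], 0],
    [[0, 0, 0.0005], 0],
    [[0, 0, 0.0005], 0],
    [[0, 0, 0.03], 0],
    [[0, 0, 0.08], 0],
    [[0, -0.05, 0.08], 0],
    [[0, -0.1, 0.08], 0],
    [[0, -0.15, 0.08], 0],
    [[-0.01, -0.2, 0.08], 0],
  ],
  claw=-0.1,
)

```text
time: 10.15
tool_pos: [612.0, 47.6, 222.1]
tcp_rot: [2.685, 1.63, 0.0]
wrist_force: [-0.7, -0.9, 0.2]
opening: 41.4
```

```bash
python3 - <<'E'
from h import *
st()
for n in('scene','top'):
    s=vision.read_camera(n); cv2.imwrite(f'pics/{n}2.png',s); print(find(n,'rail_mid'),find(n,'tongs'),find(n,'canister_rim'))
s=cv2.imread('pics/scene2.png');t=cv2.imread('pics/top2.png')
print('can',circ(s,'scene',642,-73,140,55),circ(t,'top',642,-73,140,55))
a=cv2.resize(s[65:200,280:400],(533,600),interpolation=cv2.INTER_CUBIC)
b=cv2.resize(s[180:270,215:295],(267,300),interpolation=cv2.INTER_CUBIC)
c=cv2.resize(t[100:190,60:140],(267,300),interpolation=cv2.INTER_CUBIC)
cv2.imwrite('pics/m6.png',cv2.convertScaleAbs(np.hstack([a,np.vstack([b,c])]),alpha=1.6))
E
```

```text
t 10.15 p [612.   47.6 222.1] jaw -27.48 tilt 0.0002 F [-0.7 -0.9  0.2] open 41.4 q [-0.02  0.47  1.36 -0.    1.31  0.46]
[(0.85, array([654., 297., 150.]))] [(0.74, array([601., -75., 115.])), (0.63, array([649., 227.,  33.]))] [(0.87, array([646., -71.,  77.]))]
[(0.87, array([648., 310., 152.]))] [] [(0.95, array([ 667., -100.,   72.])), (0.67, array([ 436., -158.,   15.]))]
can (array([643.2, -75.5]), np.float64(-46.6)) (array([643.3, -72.4]), np.float64(-37.9))
```

View pics/m6.png

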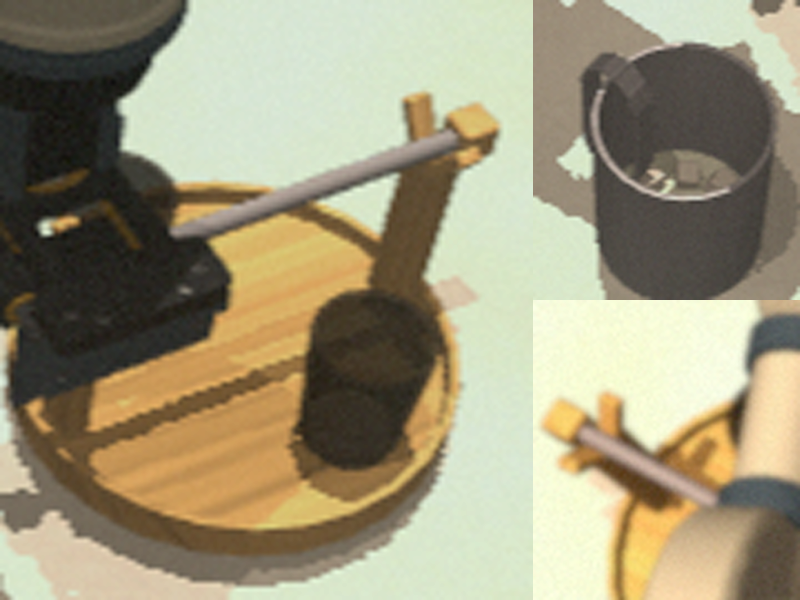

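>>> play_rows(
  deltas=[
    [[-0.012, -0.06, -0.02], 8],
    [[-0.024, -0.1, -0.035], 16],
    [[-0.024, -0.1176, -0.035], 24],
    [[-0.024, -0.1176, -0.035], 24],
    [[-0.024, -0.1176, -0.035], 24],
    [[-0.024, -0.1176, -0.035], 24],
  ],
  claw=0.67,
)

```text
time: 11.3
tool_pos: [588.1, -67.2, 187.3]
tcp_rot: [2.288, 2.152, 0.0]
wrist_force: [-0.0, 0.9, 1.1]
opening: 76.2
```

```bash
python3 - <<'E'
from h import *
st()
s=vision.read_camera('scene'); cv2.imwrite('pics/scene3.png',s);t=vision.read_camera('top'); cv2.imwrite('pics/top3.png',t)
a=cv2.resize(s[150:270,200:307],(535,600),interpolation=cv2.INTER_CUBIC)
b=cv2.resize(t[130:250,235:288],(265,600),interpolation=cv2.INTER_CUBIC)
cv2.imwrite('pics/m7.png',cv2.convertScaleAbs(np.hstack([a,b]),alpha=1.8))
E
```

```text
t 11.3 p [588.1 -67.2 187.3] jaw -3.5 tilt 0.0001 F [-0.   0.9  1.1] open 76.2 q [-0.21  0.47  1.46  0.    1.2  -0.15]
```

View pics/m7.png

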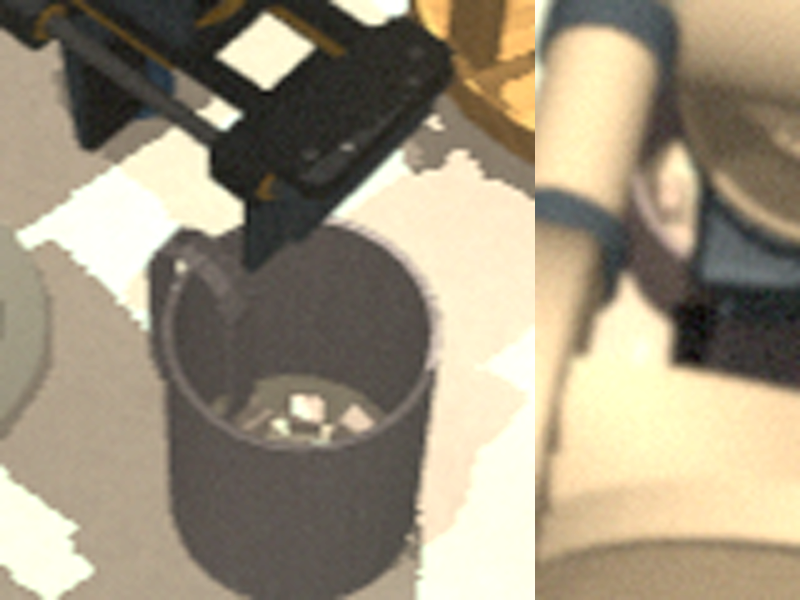

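```bash
python3 - <<'E'
from h import *
a=np.radians(-3.5); e=np.array([np.cos(a),np.sin(a),0]);n=np.array([-e[1],e[0],0])
def pr(P): return ((w2px('scene',P)-[200,150])*5).round(0)
T=np.array([588.1,-67.2,187.3])
for s in(1,-1):
  for k in(-16,16): print('finger',s,k,pr(T+s*38*e+k*n))
O=np.array([588,-70,34.])
for s in(1,-1):
  for k in(-8,8): print('tongs arm',s,k,'z84',pr(O+s*23.5*e+k*n+[0,0,84]),'tip',pr(O+s*18*e+k*n))
for k in(-8,8): print('crown',k,pr(O+k*n+[0,0,110]))
E
```

```text
finger 1 -16 [244. 260.]
finger 1 16 [299. 207.]
finger -1 -16 [ 97. 151.]
finger -1 16 [152. 102.]
tongs arm 1 -8 z84 [225. 325.] tip [215. 419.]
tongs arm 1 8 z84 [251. 300.] tip [240. 395.]
tongs arm -1 -8 z84 [139. 260.] tip [154. 371.]
tongs arm -1 8 z84 [165. 236.] tip [178. 348.]
crown -8 [180. 258.]
crown 8 [207. 232.]
```

>>> play_rows(
  deltas=[
    [[0, -0.0005, -0.03], 0],
    [[0, -0.0005, -0.055], 0],
    [[0, -0.0005, -0.075], 0],
    [[0, -0.0005, -0.087], 0],
    [[0, -0.0005, -0.087], 0],
    [[0, -0.0005, -0.087], 0],
  ],
)

```text
time: 12.15
tool_pos: [588.3, -68.8, 100.9]
tcp_rot: [2.287, 2.152, 0.001]
wrist_force: [-0.0, 0.2, 0.5]
opening: 75.8
```

>>> play_rows(
  deltas=[
    [[0, 0, 0], 0],
    [[0, 0, 0], 0],
    [[0, 0, 0], 0],
    [[0, 0, 0], 0],
  ],
  claw=-0.2,
  force=8,
)

```text
time: 12.65
tool_pos: [588.0, -68.9, 100.3]
tcp_rot: [2.288, 2.153, 0.0]
wrist_force: [-0.7, -0.4, 0.2]
opening: 46.6
```

>>> play_rows(
  deltas=[
    [[0, 0, 0.01], 0],
    [[0, 0, 0.04], 0],
    [[0, 0, 0.08], 0],
    [[0, 0, 0.13], 0],
    [[0, 0, 0.16], 0],
    [[0, 0.02, 0.165], -2],
    [[0.004, 0.06, 0.165], -7],
    [[0.012, 0.11, 0.165], -12],
    [[0.02, 0.16, 0.165], -18],
    [[0.028, 0.21, 0.165], -24],
  ],
  force=12,
)

```text
time: 13.9
tool_pos: [615.8, 142.8, 265.9]
tcp_rot: [2.688, 1.625, 0.0]
wrist_force: [0.3, -0.0, -0.5]
opening: 46.9
```

>>> play_rows(
  deltas=[
    [[0.003, 0.05, 0], 0],
    [[0.006, 0.085, 0], 0],
    [[0.0065, 0.105, 0], 0],
    [[0.0065, 0.109, 0], 0],
    [[0.0065, 0.109, 0], 0],
    [[0.0065, 0.109, 0], 0],
  ],
)

```text
time: 14.65
tool_pos: [622.5, 248.9, 265.3]
tcp_rot: [2.686, 1.628, -0.0]
wrist_force: [-0.8, -0.1, 0.3]
opening: 46.6
```

```bash
python3 - <<'E'
from h import *
st()
s=vision.read_camera('scene'); cv2.imwrite('pics/scene4.png',s);t=vision.read_camera('top'); cv2.imwrite('pics/top4.png',t)
print(circ(s,'scene',642,-73,140,55),circ(t,'top',642,-73,140,55),find('scene','tongs'),find('top','tongs'))
a=cv2.resize(s[40:190,250:390],(560,600),interpolation=cv2.INTER_CUBIC)
cv2.imwrite('pics/m8.png',cv2.convertScaleAbs(a,alpha=1.8))
E
```

```text
t 14.65 p [622.5 248.9 265.3] jaw -27.55 tilt 0.0002 F [-0.8 -0.1  0.3] open 46.6 q [ 0.29  0.52  1.15 -0.    1.47  0.77]
(array([643.8, -75.4]), np.float64(-56.9)) (array([644.4, -70. ]), np.float64(-57.5)) [(0.65, array([606., 248., 239.])), (0.37, array([ 449., -128.,   24.]))] [(0.71, array([631., 243., 260.]))]
```

View pics/m8.png

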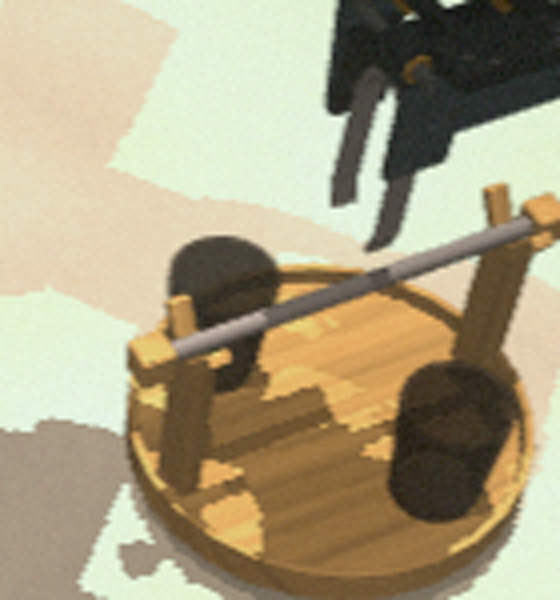

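```bash
python3 - <<'E'
from h import *
A=px2w('scene',250+152/4,40+357/4,153);B=px2w('scene',250+546/4,40+218/4,153)
print(A,B,(A+B)/2,np.linalg.norm(A-B),np.degrees(np.arctan2(*(B-A)[1::-1])))
z=199.5
for u,v in((343,205),(377,249)): print(px2w('scene',250+u/4,40+v/4,z).round(1))
# rod centre points near middle
for u,v in((266,317),(390,272)): print(px2w('scene',250+u/4,40+v/4,152).round(1))
E
```

```text
[564.42605816 135.17306505 153.        ] [684.52757253 363.60324707 153.        ] [624.47681534 249.38815606 153.        ] 258.0789061759054 62.265996660029266
[605.  254.9 199.5]
[637.2 237.5 199.5]
[597.4 199.3 152. ]
[634.5 271.6 152. ]
```

>>> play_rows(
  deltas=[
    [[0.0018, 0.0013, -0.02], 0],
    [[0.0018, 0.0013, -0.045], 0],
    [[0.0018, 0.0013, -0.07], 0],
    [[0.0018, 0.0013, -0.095], 0],
    [[0.0018, 0.0013, -0.12], 0],
    [[0.0018, 0.0013, -0.138], 0],
    [[0.0018, 0.0013, -0.142], 0],
    [[0.0018, 0.0013, -0.142], 0],
  ],
)

```text
time: 15.85
tool_pos: [624.4, 251.5, 123.6]
tcp_rot: [2.685, 1.63, 0.001]
wrist_force: [0.1, -0.5, -1.1]
opening: 46.9
```

>>> play_rows(
  deltas=[
    [[0, 0, -0.002], 0],
    [[0, 0, -0.004], 0],
    [[0, 0, -0.005], 0],
    [[0, 0, -0.005], 0],
  ],
)

```text
time: 16.35
tool_pos: [624.1, 251.5, 118.2]
tcp_rot: [2.686, 1.63, -0.0]
wrist_force: [-0.3, -0.4, -0.4]
opening: 46.6
```

>>> play_rows(
  deltas=[
    [[0, 0, -0.001], 0],
    [[0, 0, -0.0015], 0],
    [[0, 0, -0.0015], 0],
  ],
)

```text
time: 16.73
tool_pos: [624.1, 251.4, 116.6]
tcp_rot: [-2.686, -1.63, 0.0]
wrist_force: [0.7, 0.2, -1.5]
opening: 46.7
```

>>> play_rows(
  deltas=[
    [[0, 0, -0.0007], 0],
    [[0, 0, -0.001], 0],
    [[0, 0, -0.001], 0],
  ],
)

```text
time: 17.1
tool_pos: [624.2, 251.6, 116.0]
tcp_rot: [2.686, 1.63, 0.001]
wrist_force: [-1.6, 0.7, 4.5]
opening: 46.3
```

>>> play_rows(
  deltas=[
    [[0, 0, 0.0005], 0],
    [[0, 0, 0.0005], 0],
    [[0, 0, 0.0005], 0],
    [[0, 0, 0.0005], 0],
    [[0, 0, 0.02], 0],
    [[0, 0, 0.05], 0],
    [[0, 0, 0.09], 0],
    [[0, 0, 0.13], 0],
  ],
  claw=0.32,
)

```text
time: 18.1
tool_pos: [623.9, 251.4, 246.8]
tcp_rot: [-2.686, -1.63, 0.001]
wrist_force: [0.2, 0.7, 0.5]
opening: 60.1
```

```bash
python3 - <<'E'
from h import *
st()
s=vision.read_camera('scene'); cv2.imwrite('pics/scene5.png',s);t=vision.read_camera('top'); cv2.imwrite('pics/top5.png',t)
print(find('scene','tongs'),find('top','tongs'),find('scene','rail_mid'))
for n,i in(('scene',s),('top',t)):
  print(circ(i,n,448,-125,23,56),find(n,'knob_grip'),find(n,'lid'))
a=cv2.resize(s[65:200,260:395],(500,500),interpolation=cv2.INTER_CUBIC)
b=cv2.resize(t[215:290,255:330],(300,300),interpolation=cv2.INTER_CUBIC)
c=cv2.resize(s[180:240,140:215],(300,240),interpolation=cv2.INTER_CUBIC)
r2=np.vstack([b,c]); a=cv2.resize(a,(500,540))
cv2.imwrite('pics/m9.png',cv2.convertScaleAbs(np.hstack([a,r2]),alpha=1.6))
E
```

```text
t 18.1 p [623.9 251.4 246.8] jaw -27.49 tilt 0.0001 F [0.2 0.7 0.5] open 60.1 q [ 0.29  0.54  1.17 -0.    1.43  0.77]
[] [(0.53, array([615., 251., 149.])), (0.16, array([ 447., -121.,   46.]))] [(0.92, array([615., 229., 154.]))]
(array([ 449.5, -128.6]), np.float64(-43.2)) [(0.6, array([ 450., -130.,   49.]))] []
(array([ 446.5, -121.3]), np.float64(-25.1)) [(0.77, array([ 453., -121.,   51.])), (0.2, array([628., 211.,  28.]))] [(0.92, array([ 443., -120.,   21.]))]
```

View pics/m9.png

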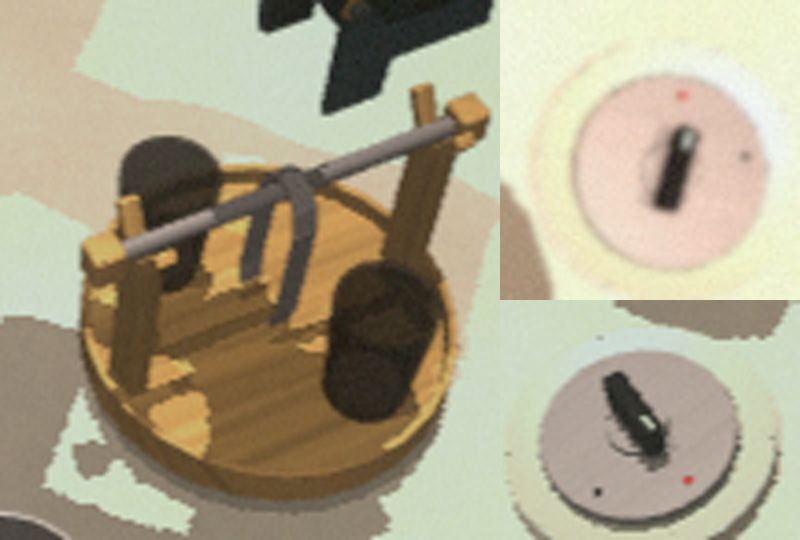

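```bash
python3 - <<'E'
from h import *
for n,ps in(('scene',((168.0,199.5),(179,217.5))),('top',((302.5,247.5),(296.2,267)))):
  A,B=[px2w(n,*p,54) for p in ps]; print(n,A.round(1),B.round(1),((A+B)/2).round(1),np.degrees(np.arctan2(*(B-A)[1::-1])))
E
```

```text
scene [ 427.7 -121.1   54. ] [ 478.2 -140.7   54. ] [ 453.  -130.9   54. ] -21.227084749741415
top [ 467.3 -131.6   54. ] [ 424.1 -117.1   54. ] [ 445.7 -124.3   54. ] 161.4369776578572
```

>>> play_rows(
  deltas=[
    [[-0.02, -0.05, 0], 10],
    [[-0.04, -0.1, 0], 20],
    [[-0.06, -0.15, 0], 30],
    [[-0.08, -0.2, 0], 40],
    [[-0.1, -0.25, 0], 50],
    [[-0.12, -0.3, -0.02], 60],
    [[-0.15, -0.34, -0.05], 70],
    [[-0.17, -0.37, -0.08], 80],
    [[-0.176, -0.376, -0.1], 90],
    [[-0.176, -0.376, -0.12], 100],
  ],
  claw=-0.1,
)

```text
time: 19.8
tool_pos: [447.2, -125.2, 124.6]
tcp_rot: [-0.471, -3.105, -0.0]
wrist_force: [0.1, 0.7, 0.0]
opening: 41.2
```

>>> play_rows(
  deltas=[
    [[0.0008, -0.0003, -0.03], -1.7],
    [[0.0008, -0.0003, -0.06], -1.7],
    [[0.0008, -0.0003, -0.08], -1.7],
    [[0.0008, -0.0003, -0.09], -1.7],
    [[0.0008, -0.0003, -0.096], -1.7],
    [[0.0008, -0.0003, -0.096], -1.7],
  ],
  force=6,
)

```text
time: 20.55
tool_pos: [449.0, -124.9, 29.7]
tcp_rot: [0.523, 3.098, -0.0]
wrist_force: [-0.4, 0.5, 0.4]
opening: 40.9
```

```bash
python3 - <<'E'
from h import *
st()
s=vision.read_camera('scene'); cv2.imwrite('pics/scene6.png',s);t=vision.read_camera('top'); cv2.imwrite('pics/top6.png',t)
E
```

```text
t 20.55 p [ 449.  -124.9   29.7] jaw 70.82 tilt 0.0 F [-0.4  0.5  0.4] open 40.9 q [-0.4   0.57  1.92 -0.    0.65 -1.64]
```

>>> play_rows(
  deltas=[
    [[0, 0, -0.001], 0],
    [[0, 0, -0.001], 0],
    [[0, 0, -0.001], 0],
    [[0, 0, -0.001], 0],
    [[0, 0, -0.001], 0],
  ],
  claw=-1,
)

```text
time: 21.28
tool_pos: [449.0, -124.8, 28.8]
tcp_rot: [0.523, 3.098, -0.0]
wrist_force: [-1.3, -0.4, 4.1]
opening: 13.1
```

>>> play_rows(
  deltas=[
    [[0, 0, 0], 0],
    [[0, 0, 0], 0],
  ],
  force=30,
)

```text
time: 21.52
tool_pos: [449.0, -124.9, 28.8]
tcp_rot: [0.523, 3.098, -0.0]
wrist_force: [-0.3, 0.6, 5.7]
opening: 12.8
```

```bash
python3 - <<'E'
from h import *
st()
s=vision.read_camera('scene'); t=vision.read_camera('top')
for n,i,j in(('scene',s,cv2.imread('pics/scene5.png')),('top',t,cv2.imread('pics/top5.png'))):
  print(n,circ(i,n,448,-125,16,78),circ(j,n,448,-125,16,78),'lid',circ(i,n,448,-125,23,56))
E
```

```text
t 21.52 p [ 449.  -124.9   28.8] jaw 70.82 tilt 0.0001 F [-0.3  0.6  5.7] open 12.8 q [-0.4   0.57  1.92 -0.    0.65 -1.64]
scene (array([ 454. , -126.6]), np.float64(-18.5)) (array([ 455.7, -132.8]), np.float64(-29.7)) lid (array([ 450.1, -129.3]), np.float64(-23.1))
top (array([ 476.4, -129.6]), np.float64(-17.2)) (array([ 424. , -121.3]), np.float64(-15.5)) lid (array([ 425.1, -128.3]), np.float64(-19.5))
```

>>> play_rows(
  deltas=[
    [[0, 0, 0.01], 0],
    [[0, 0, 0.03], 0],
    [[0, 0, 0.06], 0],
    [[0, 0, 0.1], 0],
    [[0, 0, 0.135], 0],
    [[0, 0, 0.155], 0],
    [[0.01, 0.003, 0.16], 0],
    [[0.04, 0.011, 0.16], 0],
    [[0.08, 0.022, 0.16], 0],
    [[0.115, 0.031, 0.16], 0],
  ],
)

```text
time: 22.88
tool_pos: [565.4, -93.0, 187.7]
tcp_rot: [-0.523, -3.097, -0.0]
wrist_force: [-0.0, -0.0, -2.2]
opening: 13.1
```

>>> play_rows(
  deltas=[
    [[0.035, 0.01, 0], 0],
    [[0.06, 0.016, 0], 0],
    [[0.073, 0.02, 0], 0],
    [[0.078, 0.021, 0], 0],
    [[0.078, 0.021, -0.01], 0],
    [[0.078, 0.021, -0.015], 0],
    [[0.078, 0.021, -0.015], 0],
  ],
)

```text
time: 23.75
tool_pos: [641.1, -73.0, 173.1]
tcp_rot: [-0.524, -3.096, -0.0]
wrist_force: [-0.4, -0.1, -2.8]
opening: 12.9
```

```bash
python3 - <<'E'
from h import *
st(); P=r.observe()['tool_pos']; zt=P[2]-24+18; print('disc top',zt)
s=vision.read_camera('scene'); t=vision.read_camera('top')
cv2.imwrite('pics/scene7.png',s);cv2.imwrite('pics/top7.png',t)
for n,i in(('scene',s),('top',t)):
  print(n,'lid',circ(i,n,P[0],P[1],zt,56),'base',circ(i,n,643,-73,0,55,3),'rim',circ(i,n,643,-73,140,55,3))
  j=cv2.imread(f'pics/{n}5.png');print('old rim',circ(j,n,643,-73,140,55),'old base',circ(j,n,643,-73,0,55,3))
E
```

```text
t 23.75 p [641.1 -73.  173.1] jaw 70.79 tilt 0.0013 F [-0.4 -0.1 -2.8] open 12.9 q [-0.21  0.56  1.34 -0.    1.24 -1.44]
disc top 167.10743519313087
scene lid (array([650.4, -82.4]), np.float64(-31.7)) base (array([641.9, -71.3]), np.float64(-33.0)) rim (array([642.4, -72. ]), np.float64(-26.6))
old rim (array([643.9, -75.4]), np.float64(-57.0)) old base (array([641.4, -70.8]), np.float64(-40.4))
top lid (array([625.5, -58. ]), np.float64(-29.1)) base (array([660.2, -59.7]), np.float64(-21.3)) rim (array([636.6, -58.1]), np.float64(-26.8))
old rim (array([644.4, -69.9]), np.float64(-57.5)) old base (array([642.8, -68.4]), np.float64(-55.7))
```

```bash
python3 - <<'E'
from h import *
s=cv2.imread('pics/scene7.png')
for w in(70,90,110):
  m=lambda a:np.cos(a-np.radians(-55))>np.cos(np.radians(w))
  print(w,'lid top',circ(s,'scene',642,-75,167,56,3,m),'lid bottom',circ(s,'scene',642,-75,159,56,3,m))
o=cv2.imread('pics/scene5.png'); a=cv2.resize(s[150:260,190:300],(600,600),interpolation=cv2.INTER_CUBIC); 
cv2.imwrite('pics/m10.png',cv2.convertScaleAbs(a,alpha=1.6))
E
```

```text
70 lid top (array([650.4, -82.7]), np.float64(-24.5)) lid bottom (array([648.2, -79.1]), np.float64(-23.7))
90 lid top (array([649.9, -83.6]), np.float64(-31.7)) lid bottom (array([647.8, -80. ]), np.float64(-31.1))
110 lid top (array([649.9, -83.9]), np.float64(-31.9)) lid bottom (array([647.8, -80.1]), np.float64(-31.4))
```

View pics/m10.png

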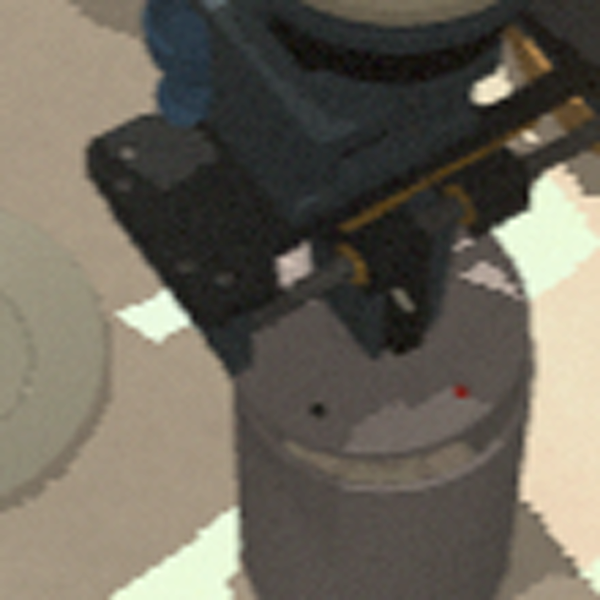

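```bash
python3 - <<'E'
from h import *
a=np.linspace(0,2*np.pi,720)
def ext(c,R,z,l):
    q=(proj('scene',np.c_[c[0]+R*np.cos(a),c[1]+R*np.sin(a),np.full(720,z)])-[190,150])*5.4545
    print(l,'left',q[q[:,0].argmin()].round(),'right',q[q[:,0].argmax()].round(),'low',q[q[:,1].argmax()].round())
ext((641.1,-73),56,167,'lid top');ext((641.1,-73),56,159,'lid bot')
ext((642.5,-73),55,140,'rim o');ext((642.5,-73),51,140,'rim i');ext((643.8,-75.4),55,140,'rim fit scene')
ext((641.4,-70.8),55,0,'base')
print((w2px('scene',(641.1,-73,195))-[190,150])*5.4545)
for u,v in((318,410),(461,391)): print(px2w('scene',190+u/5.4545,150+v/5.4545,167.5).round(1))
E
```

```text
lid top left [219. 317.] right [538. 322.] low [381. 454.]
lid bot left [220. 329.] right [536. 334.] low [380. 466.]
rim o left [227. 359.] right [533. 362.] low [382. 492.]
rim i left [238. 358.] right [522. 362.] low [382. 482.]
rim fit scene left [226. 366.] right [532. 369.] low [381. 499.]
base left [236. 533.] right [509. 537.] low [374. 657.]
[380.53479537 271.03929804]
[ 647.9 -116.9  167.5]
[682.4 -80.8 167.5]
```

>>> play_rows(
  deltas=[
    [[0.0028, 0, 0], 0],
    [[0.0028, 0, -0.005], 0],
    [[0.0028, 0, -0.01], 0],
    [[0.0028, 0, -0.014], 0],
    [[0.0028, 0, -0.016], 0],
    [[0.0028, 0, -0.016], 0],
  ],
)

```text
time: 24.6
tool_pos: [644.7, -72.8, 157.5]
tcp_rot: [-0.523, -3.097, -0.0]
wrist_force: [-0.0, -0.3, -2.5]
opening: 13.3
```

>>> play_rows(
  deltas=[
    [[0, 0, -0.001], 0],
    [[0, 0, -0.002], 0],
    [[0, 0, -0.002], 0],
  ],
)

```text
time: 24.98
tool_pos: [644.7, -72.8, 155.6]
tcp_rot: [-0.524, -3.098, -0.0]
wrist_force: [0.6, -0.1, -2.7]
opening: 12.8
```

>>> play_rows(
  deltas=[
    [[0, 0, -0.001], 0],
    [[0, 0, -0.0015], 0],
    [[0, 0, -0.0015], 0],
  ],
)

```text
time: 25.35
tool_pos: [644.7, -72.8, 154.1]
tcp_rot: [-0.523, -3.098, 0.0]
wrist_force: [-0.3, 1.3, -3.1]
opening: 12.7
```

>>> play_rows(
  deltas=[
    [[0, 0, -0.0007], 0],
    [[0, 0, -0.001], 0],
    [[0, 0, -0.001], 0],
  ],
)

```text
time: 25.72
tool_pos: [644.8, -72.8, 153.8]
tcp_rot: [0.523, 3.097, -0.0]
wrist_force: [-2.5, -0.1, 6.2]
opening: 13.0
```

>>> play_rows(
  deltas=[
    [[0, 0, 0], 0],
    [[0, 0, 0], -5],
    [[0, 0, 0], -11],
    [[0, 0, 0], -18],
    [[0, 0, 0], -25],
    [[0, 0, 0], -32],
    [[0, 0, 0], -39],
    [[0, 0, 0], -46],
    [[0, 0, 0], -52],
    [[0, 0, 0], -56],
  ],
  force=10,
)

```text
time: 26.98
tool_pos: [644.5, -73.3, 153.8]
tcp_rot: [1.92, 2.486, -0.001]
wrist_force: [-5.0, -2.7, 7.1]
opening: 13.0
```

```bash
python3 -c "
from h import *
st();print(r.observe()['moment'])"
```

```text
t 26.98 p [644.5 -73.3 153.8] jaw 14.65 tilt 0.0004 F [-5.  -2.7  7.1] open 13.0 q [-0.2   0.58  1.35 -0.    1.2  -0.46]
[-0.61269044  1.04003697 -0.00991253]
```

>>> play_rows(
  deltas=[
    [[-0.0007, -0.0004, 0], -3],
    [[-0.0007, -0.0004, 0], -6],
    [[-0.0007, -0.0004, 0], -8],
    [[-0.0007, -0.0004, 0], -8],
  ],
)

```text
time: 27.48
tool_pos: [644.5, -73.3, 153.7]
tcp_rot: [2.085, 2.348, 0.001]
wrist_force: [0.6, -1.2, 6.7]
opening: 12.7
```

```bash
python3 -c "
from h import *
st();print(r.observe()['moment'])"
```

```text
t 27.48 p [644.5 -73.3 153.7] jaw 6.79 tilt 0.0011 F [ 0.6 -1.2  6.7] open 12.7 q [-0.21  0.58  1.35 -0.    1.2  -0.32]
[-0.12923917  0.16953792  0.22238692]
```

>>> play_rows(
  deltas=[
    [[0, 0, 0], -2],
    [[0, 0, 0], -4],
    [[0, 0, 0], -5],
    [[0, 0, 0], -5],
  ],
)

```text
time: 27.98
tool_pos: [644.5, -73.3, 153.7]
tcp_rot: [2.185, 2.255, 0.001]
wrist_force: [-0.4, -0.1, 6.4]
opening: 13.0
```

```bash
python3 -c "
from h import *
st();print(r.observe()['moment'])"
```

```text
t 27.98 p [644.5 -73.3 153.7] jaw 1.81 tilt 0.0011 F [-0.4 -0.1  6.4] open 13.0 q [-0.21  0.58  1.35 -0.    1.2  -0.24]
[-0.13941482  0.11747921  0.19695348]
```

>>> play_rows(
  deltas=[
    [[0, 0, 0], 0],
    [[0, 0, 0], 0],
    [[0, 0, 0], 0],
    [[0, 0, 0.02], 0],
    [[0, 0, 0.06], 0],
    [[0, 0, 0.11], 0],
    [[-0.04, 0, 0.15], 0],
    [[-0.1, 0.0, 0.16], 0],
    [[-0.16, 0.0, 0.16], 0],
    [[-0.22, 0.0, 0.16], 0],
  ],
  claw=-0.3,
)

```text
time: 29.22
tool_pos: [422.0, -73.1, 313.0]
tcp_rot: [2.186, 2.256, -0.0]
wrist_force: [-0.4, -0.6, 0.6]
opening: 32.3
```

>>> play_rows(
  deltas=[
    [[-0.01, 0.06, 0], 0],
    [[-0.02, 0.12, 0], 0],
    [[-0.03, 0.18, 0], 0],
    [[-0.04, 0.24, 0], 0],
    [[-0.04, 0.3, 0], 0],
    [[-0.04, 0.36, 0], 0],
    [[-0.04, 0.4, 0], 0],
    [[-0.04, 0.4, 0], 0],
  ],
)

```text
time: 30.22
tool_pos: [383.6, 329.0, 312.6]
tcp_rot: [-2.182, -2.259, 0.001]
wrist_force: [0.6, -0.2, -0.1]
opening: 31.8
```

```bash
python3 - <<'E'
from h import *
st()
s=vision.read_camera('scene'); t=vision.read_camera('top'); cv2.imwrite('pics/scene8.png',s);cv2.imwrite('pics/top8.png',t)
for n,i in(('scene',s),('top',t)):
  print(n,'lid',circ(i,n,643,-73,148,56,3),'tray',circ(i,n,624,250,42,125),'egg',circ(i,n,448,58,58,24),'base',circ(i,n,643,-73,0,55,3))
  for l in('lid','knob_grip','tongs','rail','cup_a','plate','canister'): print(l,find(n,l))
  q=w2px(n,(643,-73,148)); x,y=np.round(q).astype(int); c=i[y-35:y+36,x-35:x+36].astype(int)
  red=(c[...,2]-np.maximum(c[...,0],c[...,1])); v,u=np.unravel_index(red.argmax(),red.shape); print('red',red.max(),px2w(n,x-35+u,y-35+v,148).round(1))
E
```

```text
t 30.23 p [383.6 329.  312.6] jaw 1.99 tilt 0.0005 F [ 0.6 -0.2 -0.1] open 31.8 q [0.59 0.23 1.48 0.   1.43 0.56]
scene lid (array([643.5, -73.5]), np.float64(-41.9)) tray (array([624.9, 251.2]), np.float64(-42.7)) egg (array([447.5,  56.1]), np.float64(-50.6)) base (array([641.5, -71.4]), np.float64(-33.2))
lid [(0.92, array([646., -75., 148.]))]
knob_grip [(0.81, array([648., -73., 174.])), (0.58, array([651., -76., 149.]))]
tongs [(0.69, array([634., 242., 106.]))]
rail [(0.71, array([617., 231., 154.]))]
cup_a [(0.78, array([542., 270.,  85.])), (0.56, array([702., 245.,  84.]))]
plate [(0.85, array([ 443., -121.,    7.])), (0.71, array([651., -79., 175.]))]
canister [(0.58, array([ 668., -113.,   76.])), (0.23, array([614., 229., 156.]))]
red 91 [683.6 -85.8 148. ]
top lid (array([643.4, -70.5]), np.float64(-37.3)) tray (array([622.2, 248.1]), np.float64(-51.5)) egg (array([446.8,  60.6]), np.float64(-60.0)) base (array([646.1, -70. ]), np.float64(-39.4))
lid [(0.7, array([639., -66., 148.]))]
knob_grip [(0.72, array([640., -73., 168.]))]
tongs [(0.75, array([620., 251., 151.]))]
rail [(0.63, array([622., 244.,  27.])), (0.6, array([621., 241., 152.]))]
cup_a [(0.92, array([548., 263.,  71.])), (0.66, array([711., 257.,  75.]))]
plate [(0.89, array([ 446., -125.,    9.])), (0.15, array([625., 249., 145.]))]
canister [(0.85, array([594., -48.,  73.])), (0.58, array([619., 250., 152.]))]
red 50 [686.4 -86.2 148. ]
```

```bash
python3 - <<'E'
from h import *
for n in('scene','top'):
  i=cv2.imread(f'pics/{n}8.png'); q=w2px(n,(643,-73,178)); x,y=np.round(q).astype(int)
  g=cv2.cvtColor(i,cv2.COLOR_BGR2GRAY)[y-17:y+18,x-17:x+18]; th=(int(g.min())+int(np.median(g)))/2
  v,u=np.nonzero(g<th); P=np.array([px2w(n,x-17+a,y-17+b,176)[:2] for a,b in zip(u,v)])
  w,V=np.linalg.eigh(np.cov((P-P.mean(0)).T)); print(n,len(P),P.mean(0).round(1),np.sqrt(w),np.degrees(np.arctan2(V[1,1],V[0,1])))
ticket.close_job()
E
```

```text
scene 268 [648.6 -80.2] [ 5.87756251 16.88594881] 102.22051757147699
top 149 [640.2 -68.5] [ 4.32552174 12.55656284] 90.27144413932751
the job is handed in; nothing more can be done
```

The job is done and handed in at about 30 s of the 72 s allowed.

- **Rail:** It went into both forks, with contact at the expected height. The pictures afterwards show the rod in both V's, with the caps outside the posts.
- **Tongs:** I lifted them clear of the canister and hung them over the rail near its middle. The picture shows one arm on each side.
- **Lid:** It touched down at the expected height with no sideways force. The last circle fits put its centre within about 3 mm of the canister's mouth.
- **Knob:** Only after the lid was seated did I turn it clockwise, by 69° in all. At about 64° the twisting moment rose to about 0.2 N m, far above the knob's own 0.02, so it is at its stop. The lid appears to have turned about 8° with it over the last few degrees.
- **Other things:** The egg cup's and tray's positions repeat to within the cameras' scatter. The canister's base, the cups and the plate were checked more coarsely, and no movement was seen. The arm ended clear of everything.

**Checks that disagreed:**
- The two cameras differed by up to 7 mm on some positions, mainly the lid and the canister, so I used averages.
- The final bar angle read 90° in the top camera, against 92° from the gripper. The scene camera read 102°, probably because it sees the side of the bar. By the red dot's position the locked angle should be about 93°.
- I had used up my picture views by then, so the last check of the knob was by numbers only.

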